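Lower the ratchet work rest and lock it

TASK

Lower the ratchet work rest on the bench to level and lock it there, only pressing and pushing with the fingertips: grip and lift nothing, and leave the small things round it where they are. Press the pawl's tail pad fully down so that its nose stays clear of the teeth, push the arm down past the teeth until it rests on its stop, then press the pawl's nose end back down into the teeth.

Things in the scene. Friction and masses are not known exactly. Their poses are not given: they have to be found in the camera images.
- rest_base: Fixed grey steel stand of the work rest, base plate 300 x 80 x 8 mm. Origin on the bench straight below the arm's hinge; x points level along the stand towards the arm's padded end, z up; the plate spans x = -135 to +165 mm. Hinge axis parallel to y at x = 0, height 65 mm; pawl pivot parallel to y at x = -60 mm, height 116.5 mm. A rubber-capped stop post stands under the arm at x = 95 mm.
- rest_arm (a joint): Arm angle (rad): about 0 at the start (raised 49 degrees, locked by the pawl with 0.05 play either way), grows as the arm goes down; 0.86 = level, on the stop. Stiff pivot (0.55 N m; arm 0.35 kg): the arm stays where it is left and takes about 1 to 5 N at the pad to push down once the pawl is free.
- pawl (a joint): Pawl angle (rad): 0 = nose fully down between the teeth (locked), 0.35 = tail fully down, nose 20 mm up (free); it clears the teeth from about 0.14. No spring: a stiff pivot (0.13 N m, 2 to 3 N at either pad) keeps it where it is left. The nose can go back in only over a gap, as with the arm on its stop.
- rest_pad (a point): Centre of the top face of the wooden pad (44 mm along the arm, 60 across, 12 thick) at the arm's end, 135 mm out from the hinge along the arm and 22 mm above its centre line; 87 mm above the bench when the arm is down, about 182 at the start. The arm is a dark steel bar 14 mm wide, 20 high, with a toothed disc at its hinge (radius 46 mm, five teeth to 55 mm).
- pawl_tail (a point): Centre of the top face of the pawl's tail pad (steel, grooved, 26 x 26 mm), the end of the rocker farther from the arm; on the stand's x axis at x = -110 mm, height 136 mm when locked, and it goes down about 17 mm when pressed fully.
- pawl_nose (a point): Centre of the top face of the smooth pad (20 x 20 mm) above the pawl's nose, the end of the rocker over the teeth; at x = -7 mm, height 136 mm when locked, about 18 mm higher when free.
- spool: Loose bystander: small cream bobbin on a pin, 26 mm across, 41 mm high, beside the stand. Origin under its centre.
- wax_pot: Loose bystander: shallow orange and white pot, 52 mm across, 23 mm high, beside the stand. Origin under its centre.
- bench_block: Loose bystander: dark steel block 26 x 62 x 16 mm, beside the stand. Origin under its centre.
- pipe_bit_1: Loose bystander: short grey pipe offcut lying down, 56 mm long, 17 mm thick, beside the stand. Origin under its centre.

How it is judged:
On the way, in this order (a step that is already met when the one before it is completed fails the run):
1. the pawl is pressed free (over 0.18 rad) while the arm is still up (value of joint pawl above 0.18 rad and value of joint rest_arm below 0.15 rad), for 0.2 s.
2. the arm is pushed down onto its stop with the pawl free (value of joint rest_arm above 0.81 rad and value of joint pawl above 0.12 rad), for 0.2 s.
At the end, for the whole second after the job is handed in: The arm is down within 0.05 rad of its stop (joint above 0.81), the pawl's nose is back between the teeth (joint below 0.06 rad), both are still (value of joint rest_arm above 0.81 rad and value of joint pawl below 0.06 rad and velocity of joint rest_arm between -0.05 and 0.05 rad/s and velocity of joint pawl between -0.05 and 0.05 rad/s); the robot touches nothing.
It fails at once if the arm is lifted above its raised start (joint below -0.1) (value of joint rest_arm below -0.1 rad).
It fails at once if the bobbin is lifted or moved more than 20 mm (distance of spool from where it was at the start of the episode above 0.02 m).
It fails at once if the wax pot is lifted or moved more than 20 mm (distance of wax_pot from where it was at the start of the episode above 0.02 m).
It fails at once if the steel block is lifted or moved more than 20 mm (distance of bench_block from where it was at the start of the episode above 0.02 m).
It fails at once if the pipe offcut is lifted or moved more than 20 mm (distance of pipe_bit_1 from where it was at the start of the episode above 0.02 m).
It also fails if it takes over 58 s, if anything falls off the work surface, if the arm or the gripper's body presses on something with over 40 N, if the wrist force passes 120 N, or if a joint passes its speed limit or range.

ROBOT

A 6-joint arm with a two-finger parallel gripper is mounted at the origin on a cart in front of the work surface, level with it; the furniture and walls round the work are solid. World frame = base frame: x ahead of the robot, y to its left, z up, the work surface at z = 0. Lengths are in m, angles in rad, forces in N, time in s.
With the tool pointing down it reaches from about 0.275 to 0.775 m from the base axis. Payload 14.6 kg.
Tool frame: the origin (TCP) lies on the centre line of the jaws, within the pads' length; the fingertips stand 14 mm ahead of it and the grasp point (between the pads) lies 5 mm behind it; z points along the fingers, y is the line along which they close (so a half turn about z gives the same grasp; the last joint's range is limited). The gripper opens to 85 mm and grips with 20 to 120 N. Pads are 22 mm wide; open, the fingers measure 114 mm over their backs; the gripper's body (76 mm by 85 mm) begins 54 mm behind the grasp point. The pads swing forward as they close: fully open they stand 13 mm farther back than shut.
Start: joints at [-0.155, 0.263, -0.048, 1.259, 0, 1.415], TCP at [0.525, -0, 0.245] pointing down, gripper open.
Joint ranges: [-2.65, 2.65], [-0.89, 1.7], [-1.18, 1.37], [-2.13, 2.11], [-1.35, 1.29], [-3.14, 3.14]. Speed limits (rad/s): [1.89, 1.89, 2.57, 2.79, 3.14, 3.14].

INTERFACE

Orientations are given as [roll, pitch, yaw] about the fixed x, y, z axes, in that order (R = Rz(yaw) Ry(pitch) Rx(roll)).
In Python, from bench import * gives the robot as it stands.
- The arm moves only by the shell command python3 -m pendant 'ROWS' [FORCE]. ROWS is JSON, a list of rows, each an object with "claw": the closure, from 0 (fully open) to 1 (shut); "delta_pos": the shift along the world's x, y, z each as a share of 250 mm, from -1 to 1, a list of three; "angular": the turn, a rotation vector about the world's x, y, z each as a share of 120 degrees, from -1 to 1, a list of three. A call has 1 to 12 rows; each row is the pose to reach, as a shift and turn from the pose commanded when the call began; what a row does not reach only later rows make up. A row lasts 1/8 s, in which the tool goes at most 62.5 mm and 10.7 degrees, less where a joint would pass 70% of its speed; a pose out of reach is approached as far as the arm can. A call with a number of a shift or a turn outside -1 to 1 is refused whole. A call with a gripper value outside its range is refused whole. The fingers move at their own pace and stop on an object; FORCE is the grip in N (left out, the last holds). Time passes only in rows, so rows that repeat a pose let the fingers close. It gives the time, the measured TCP pose, the force, the opening and the grip force at its end, in the units of the state.
- sense(): the state, without advancing time (a new reading comes with each control period).
- get_image(name): name is "scene" or "side" or "wrist"; returns the picture (384x512x3 uint8, red, green, blue); there is no depth.
- camera_model(name): a dict with "mtx" (3x3 intrinsics, pixels), "position" and "rotation" of the camera in the world. Camera axes: x right, y down, z forward; pixel columns grow to the right and rows downward; lengths in m; the calibration is good to about 2 mm. A picture is of the moment at which its call begins: read the wrist's pose just before it. camera_model takes no time and is no camera call; for the wrist camera it gives the pose at the moment of the call.
- close_job(): hands the job in; it is judged then, once.
The state is a dict: "time_s": time; "qpos": joint angles; "qvel": joint speeds; "effort": joint torques, N m; "ee_pos": TCP position; "orientation": TCP orientation; "ft_force": force on the tool from outside, world axes, zero at the start; "moment": the same for the moment, N m; "grip_width": opening from 0.0 (shut) to 1.0 (fully open); "finger_force": force on a finger pad.
Only numpy, scipy, OpenCV 4.12 (cv2) and the standard library are available. Lean on these libraries where they do the work, as an engineer would, in place of code of your own. Each camera call takes 0.05 s, during which the arm holds its last target. There are 200 camera calls.

## Working session

There is one attempt and no reset: what is moved stays moved. The work goes in short steps, Python scripts to look and compute and a shell command to move; the robot and the scene stay as the last step left them, time stands still between calls to the robot, and variables do not carry over. Pictures are saved under pics/ and viewed, at most 10 in all, crops included, and the job is handed in when it is done.

```bash
mkdir -p pics
python3 - <<'E'
from bench import *
import cv2
for n in ("scene","side"):
    m=camera_model(n); print(n,m["mtx"],m["position"],m["rotation"])
    cv2.imwrite(f"pics/{n}1.png",cv2.resize(get_image(n)[:,:,::-1],(800,600),interpolation=cv2.INTER_CUBIC))
s=sense();print(s)
E
```

```text
scene [[484.77662942   0.         258.44817512]
 [  0.         484.77662942 190.40786027]
 [  0.           0.           1.        ]] [ 0.12355627 -0.61624668  0.6113605 ] [-2.1911987   0.01021954 -0.58074854]
side [[394.03650873   0.         254.41996024]
 [  0.         394.03650873 192.38730469]
 [  0.           0.           1.        ]] [0.52515105 0.62849305 0.70892301] [-2.31938924e+00 -2.49164901e-03  3.13193150e+00]
{'time_s': 0.1, 'qpos': array([-1.55312488e-01,  2.63510696e-01, -4.88363489e-02,  1.25937437e+00,
       -7.98132561e-06,  1.41548502e+00]), 'qvel': array([ 0.00022904, -0.00215202,  0.00182555, -0.00163886,  0.00097174,
       -0.00038556]), 'effort': array([ 3.99830533e-03, -6.38578105e+01,  3.85062754e+01,  9.92193818e-03,
       -8.72614100e-05, -2.47696767e-05]), 'ee_pos': array([5.24795952e-01, 1.79759823e-05, 2.44868334e-01]), 'orientation': array([-3.14067747e+00, -1.35214005e-04,  1.57079509e+00]), 'ft_force': array([-0.26370842, -0.49672139, -0.27899554]), 'moment': array([ 0.03853284,  0.01973184, -0.00809164]), 'finger_force': 0.0, 'grip_width': 1.0010019178233303}
```

View pics/scene1.png

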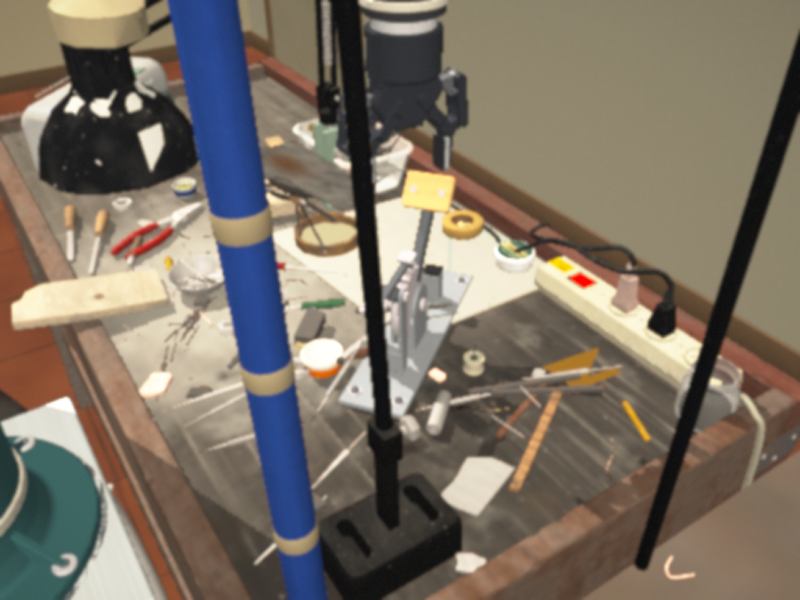

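View pics/side1.png

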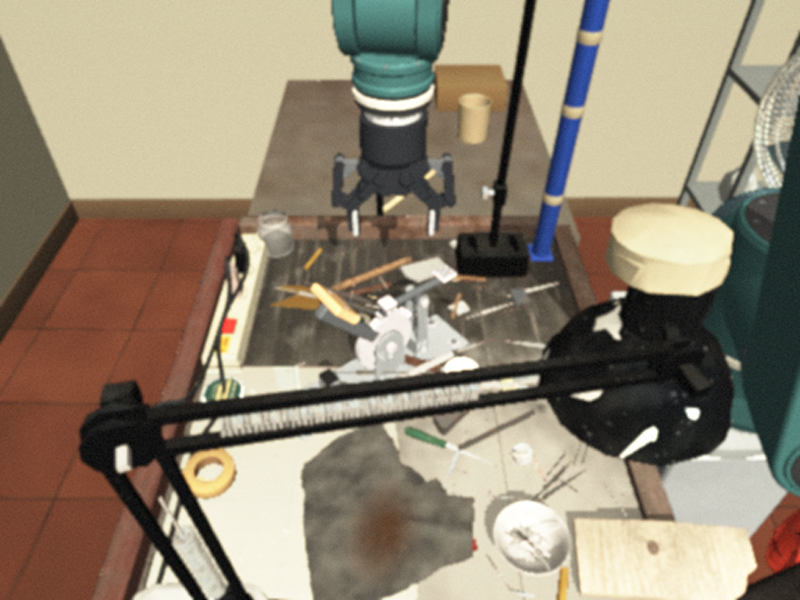

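The scene view shows the plate's near corners at about (340,402) and (402,415), its far right corner at (472,275) and the pad centre at (430,190), in 800x600 pixels. The side view shows the stand at about (390,330), partly behind the lamp boom. I'll zoom in and also use the wrist camera.

Run:
```python
from bench import *
import cv2,numpy as np
m=camera_model("wrist"); print(m)
w=get_image("wrist")[:,:,::-1]; cv2.imwrite("pics/w1.png",cv2.resize(w,(800,600),interpolation=cv2.INTER_CUBIC))
a=get_image("scene")[100:270,205:315,::-1]; b=get_image("side")[165:260,190:320,::-1]
a=cv2.resize(a,None,fx=3.5,fy=3.5,interpolation=cv2.INTER_CUBIC); b=cv2.resize(b,None,fx=3,fy=3,interpolation=cv2.INTER_CUBIC)
c=np.zeros((600,800,3),np.uint8); c[:a.shape[0],:a.shape[1]]=a; c[:b.shape[0],400:400+b.shape[1]]=b
cv2.imwrite("pics/c1.png",c)
```

```text
{'mtx': array([[313.87864919,   0.        , 256.18599791],
       [  0.        , 313.87864919, 191.27878106],
       [  0.        ,   0.        ,   1.        ]]), 'position': array([0.52452158, 0.0835797 , 0.37281951]), 'rotation': array([2.80958399e+00, 3.10927958e-04, 7.94490485e-05])}
```

View pics/w1.png

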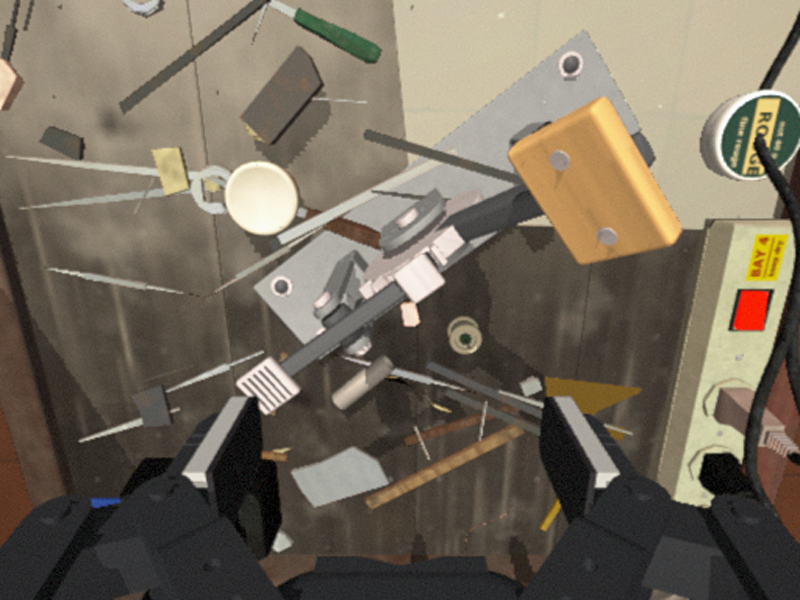

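View pics/c1.png

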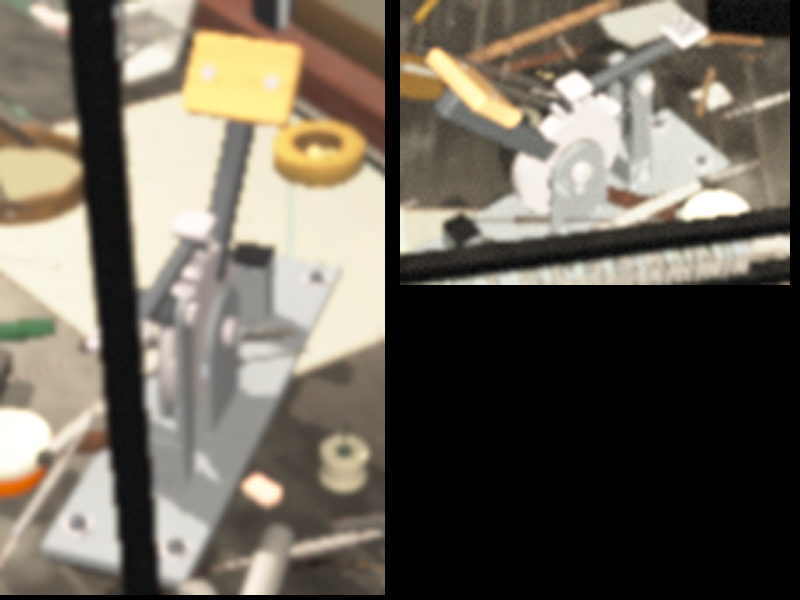

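The wrist view (800x600) shows the tail pad at (268,386), the nose pad at (418,278) and the wooden pad centre at (594,182). The plate's corners are at (584,30) and (253,286). In the crop, the scene camera shows the nose pad at (195,225) and the wooden pad at (242,76). The side camera shows the tail pad at (685,31) and the nose pad at (573,85).

```bash
cat > h.py <<'E'
import numpy as np
from scipy.spatial.transform import Rotation as R
from scipy.optimize import least_squares
from bench import *
def proj(m,P):
    c=(np.asarray(P)-m["position"])@R.from_euler("xyz",m["rotation"]).as_matrix(); k=m["mtx"]
    return np.array([k[0,0]*c[0]/c[2]+k[0,2],k[1,1]*c[1]/c[2]+k[1,2]])
def S(p,q):  # stand (x,y,z)->world, p=(x,y,yaw)
    c,s=np.cos(p[2]),np.sin(p[2]); return np.array([p[0]+c*q[0]-s*q[1],p[1]+s*q[0]+c*q[1],q[2]])
E
python3 - <<'E'
from h import *
W,C,D=[camera_model(n) for n in("wrist","scene","side")]
t=np.radians(49); pad=(135*np.cos(t)-22*np.sin(t),0,65+135*np.sin(t)+22*np.cos(t)); print(pad)
f=1.5625
obs=[(W,(268/f,386/f),(-110,0,136)),(W,(418/f,278/f),(-7,0,136)),(W,(594/f,182/f),pad),(W,(584/f,30/f),(165,40,8)),(W,(253/f,286/f),(-135,40,8)),
(C,(205+195/3.5,100+225/3.5),(-7,0,136)),(C,(205+242/3.5,100+76/3.5),pad),(C,(205+342/3.5,100+267/3.5),(165,-40,8)),(C,(205+40/3.5,100+550/3.5),(-135,40,8)),
(D,(190+285/3,165+31/3),(-110,0,136)),(D,(190+173/3,165+85/3),(-7,0,136))]
fun=lambda p:np.concatenate([proj(m,S(p,np.array(q)/1000))-u for m,u,q in obs])
r=least_squares(fun,[.52,.15,.6],loss="soft_l1"); print(r.x,np.round(fun(r.x).reshape(-1,2),1))
for n,q in (("tail",(-110,0,136)),("nose",(-7,0,136)),("pad",pad),("paddown",(135,0,87)),("stop",(95,0,60))): print(n,S(r.x,np.array(q)/1000).round(4))
def back(m,px,py,z):
    d=R.from_euler("xyz",m["rotation"]).apply(np.linalg.inv(m["mtx"])@[px,py,1]);return m["position"]+d*(z-m["position"][2])/d[2]
print("pipe",back(W,362/f,383/f,.01),"spool",back(W,464/f,335/f,.04),"wax",back(W,262/f,198/f,.02),"postbase(scene)",back(C,388/f,505/f,.03), "side", back(D,490/f,245/f,.03))
E
```

```text
(np.float64(71.9643581488175), 0, np.float64(181.31909196786538))
[0.54003675 0.01769933 0.64858028] [[-0.2  0.4]
 [ 1.2 -0.6]
 [-2.8  6. ]
 [ 1.5 -3.5]
 [-1.2  0.2]
 [-0.7 -1.4]
 [-0.5 -0. ]
 [ 0.3 -0.9]
 [-0.2 -2.1]
 [-1.8 -1.4]
 [-1.1 -0.4]]
tail [ 0.4524 -0.0487  0.136 ]
nose [0.5345 0.0135 0.136 ]
pad [0.5974 0.0612 0.1813]
paddown [0.6476 0.0992 0.087 ]
stop [0.6157 0.0751 0.06  ]
pipe [ 0.49278561 -0.11566773  0.01      ] spool [ 0.57159374 -0.05942986  0.04      ] wax [0.42632149 0.03769017 0.02      ] postbase(scene) [ 0.36557493 -0.20908397  0.03      ] side [ 0.34893171 -0.24783887  0.03      ]
```

```bash
python3 -m pendant '[{"claw":1,"delta_pos":[-0.1,-0.08,0],"angular":[0,0,-0.09]},{"claw":1,"delta_pos":[-0.2,-0.15,0],"angular":[0,0,-0.18]},{"claw":1,"delta_pos":[-0.31,-0.21,0],"angular":[0,0,-0.27]},{"claw":1,"delta_pos":[-0.31,-0.21,0],"angular":[0,0,-0.36]},{"claw":1,"delta_pos":[-0.31,-0.21,-0.15],"angular":[0,0,-0.44]},{"claw":1,"delta_pos":[-0.31,-0.21,-0.27],"angular":[0,0,-0.44]},{"claw":1,"delta_pos":[-0.31,-0.21,-0.27],"angular":[0,0,-0.44]},{"claw":1,"delta_pos":[-0.31,-0.21,-0.27],"angular":[0,0,-0.44]}]' 30
python3 - <<'E'
from h import *
import cv2
p=[.54004,.0177,.64858]; f=1.5625
C,D,W=[camera_model(n) for n in("scene","side","wrist")]
s=sense(); tip=s["ee_pos"]+R.from_euler("xyz",s["orientation"]).apply([0,0,.014]); d=tip-[p[0],p[1],0]
print("tip stand x,y,z",d[0]*np.cos(p[2])+d[1]*np.sin(p[2]),-d[0]*np.sin(p[2])+d[1]*np.cos(p[2]),tip[2],s["orientation"])
def ray(m,u): return R.from_euler("xyz",m["rotation"]).apply(np.linalg.inv(m["mtx"])@[u[0]/f,u[1]/f,1])
n=np.cross(ray(D,(690,350)),ray(D,(200,415)))
for u in((165,22),(325,20),(325,90)):
    r=ray(C,u); print(u,C["position"]+r*(n@(D["position"]-C["position"]))/(n@r))
for y in(.15,.2,.25,.3,.35): # boom centre in side at column 400
    r=ray(D,(400,388)); print(y,(D["position"]+r*(y-D["position"][1])/r[1]).round(3))
a=get_image("side")[:,:,::-1][110:270,180:380]; b=get_image("wrist")[:,:,::-1]
c=np.zeros((600,800,3),np.uint8);c[:320,:400]=cv2.resize(a,(400,320),interpolation=cv2.INTER_CUBIC);c[:300,400:]=cv2.resize(b,(400,300))
c[320:600,:350]=cv2.resize(get_image("scene")[:,:,::-1][0:280,150:500],(350,280))
cv2.imwrite("pics/c2.png",c)
E
```

```text
time_s: 1.25
ee_pos: [0.4479, -0.0526, 0.1788]
orientation: [3.141, -0.001, 0.65]
ft_force: [-0.5, 0.5, 1.0]
grip_width: -0.002
finger_force: 0.0
tip stand x,y,z -0.11585970074657131 -0.00041874016957128835 0.16481094223467702 [ 3.14087004e+00 -5.59906206e-04  6.49560643e-01]
(165, 22) [0.39299279 0.32154385 0.35484676]
(325, 20) [0.61202517 0.32905606 0.32046318]
(325, 90) [0.57215283 0.26583661 0.25006152]
0.15 [0.516 0.15  0.119]
0.2 [0.517 0.2   0.18 ]
0.25 [0.518 0.25  0.242]
0.3 [0.519 0.3   0.304]
0.35 [0.52  0.35  0.365]
```

View pics/c2.png

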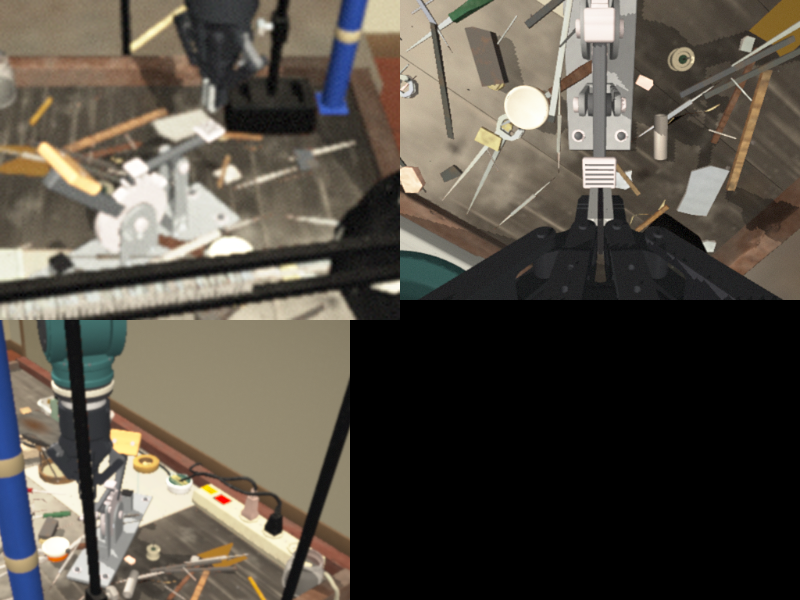

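The wrist view shows the shut fingers lined up with the tail pad (about (600,172) in the mosaic). I'll press down.

```bash
python3 -m pendant '[{"claw":1,"delta_pos":[0,0,-0.08],"angular":[0,0,0]},{"claw":1,"delta_pos":[0,0,-0.11],"angular":[0,0,0]},{"claw":1,"delta_pos":[0,0,-0.13],"angular":[0,0,0]},{"claw":1,"delta_pos":[0,0,-0.14],"angular":[0,0,0]},{"claw":1,"delta_pos":[0,0,-0.15],"angular":[0,0,0]},{"claw":1,"delta_pos":[0,0,-0.16],"angular":[0,0,0]},{"claw":1,"delta_pos":[0,0,-0.16],"angular":[0,0,0]}]'
```

```text
time_s: 2.28
ee_pos: [0.4476, -0.0525, 0.1377]
orientation: [-3.142, -0.0, 0.649]
ft_force: [-0.9, -0.5, 1.4]
grip_width: 0.001
finger_force: 0.8
```

```bash
python3 -m pendant '[{"claw":1,"delta_pos":[0,0,-0.01],"angular":[0,0,0]},{"claw":1,"delta_pos":[0,0,-0.02],"angular":[0,0,0]},{"claw":1,"delta_pos":[0,0,-0.02],"angular":[0,0,0]}]';python3 -m pendant '[{"claw":1,"delta_pos":[0,0,-0.01],"angular":[0,0,0]},{"claw":1,"delta_pos":[0,0,-0.01],"angular":[0,0,0]}]'
```

```text
time_s: 2.65
ee_pos: [0.4475, -0.0527, 0.1333]
orientation: [3.141, 0.0, 0.649]
ft_force: [-8.2, -4.3, 16.0]
grip_width: -0.001
finger_force: 9.1
time_s: 2.9
ee_pos: [0.4477, -0.0529, 0.1321]
orientation: [3.139, -0.001, 0.649]
ft_force: [-16.6, -2.2, 43.8]
grip_width: -0.003
finger_force: 22.6
```

```bash
python3 -m pendant '[{"claw":1,"delta_pos":[0,0,0.1],"angular":[0,0,0]},{"claw":1,"delta_pos":[0,0,0.3],"angular":[0,0,0]},{"claw":1,"delta_pos":[0,0,0.4],"angular":[0,0,0]},{"claw":1,"delta_pos":[0,0,0.4],"angular":[0,0,0]},{"claw":1,"delta_pos":[0,0,0.4],"angular":[0,0,0]}]'
python3 - <<'E'
from h import *
import cv2
p=[.54004,.0177,.64858]
W=camera_model("wrist"); w=get_image("wrist")[:,:,::-1].copy()
def draw(q,c): cv2.circle(w,tuple(int(v) for v in proj(W,S(p,np.array(q)/1000)).round()),3,c,-1)
def rot(x,z,t): c,s=np.cos(t),np.sin(t); return (-60+x*c-z*s,0,116.5+x*s+z*c)
draw(rot(53,19.5,.35),(0,0,255)); draw(rot(-50,19.5,.35),(0,255,0))
t=np.radians(49);draw((135*np.cos(t)-22*np.sin(t),0,65+135*np.sin(t)+22*np.cos(t)),(255,0,0))
cv2.imwrite("pics/w3.png",cv2.resize(w,(800,600)))
e=sense()["ee_pos"];print(e)
for a in(49,45,40,35,30,25,20,15,10,5,0):
    t=np.radians(a);q=(140*np.cos(t)-22*np.sin(t)-11,0,65+140*np.sin(t)+22*np.cos(t)+14)
    v=S(p,np.array(q)/1000); print(a,v.round(4),((v-e)/.25).round(3))
E
```

```text
time_s: 3.52
ee_pos: [0.4474, -0.0523, 0.2295]
orientation: [-3.141, 0.0, 0.649]
ft_force: [0.3, -0.0, -0.5]
grip_width: -0.003
finger_force: 0.0
[ 0.44722339 -0.05229087  0.22928985]
49 [0.5912 0.0565 0.1991] [ 0.576  0.435 -0.121]
45 [0.5978 0.0615 0.1936] [ 0.602  0.455 -0.143]
40 [0.6055 0.0673 0.1858] [ 0.633  0.478 -0.174]
35 [0.6126 0.0727 0.1773] [ 0.662  0.5   -0.208]
30 [0.6191 0.0776 0.1681] [ 0.688  0.52  -0.245]
25 [0.625  0.0821 0.1581] [ 0.711  0.537 -0.285]
20 [0.6301 0.086  0.1476] [ 0.732  0.553 -0.327]
15 [0.6345 0.0893 0.1365] [ 0.749  0.566 -0.371]
10 [0.6381 0.092  0.125 ] [ 0.764  0.577 -0.417]
5 [0.6409 0.0941 0.1131] [ 0.775  0.586 -0.465]
0 [0.6428 0.0956 0.101 ] [ 0.782  0.592 -0.513]
```

View pics/w3.png

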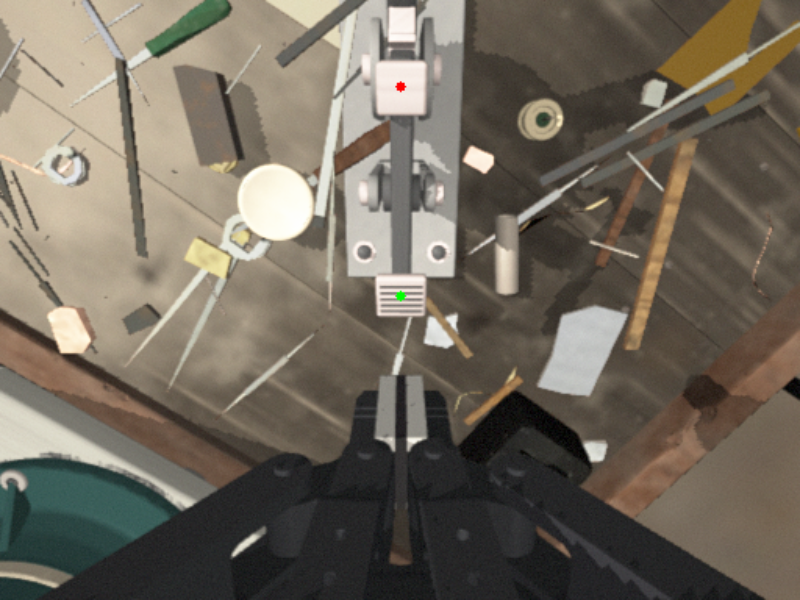

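The model points land on the nose pad (400,87) and the tail pad (400,295), so the pawl is fully free (about 0.35 rad). Next I'll go over the wooden pad and push along its arc.

```bash
python3 -m pendant '[{"claw":1,"delta_pos":[0.18,0.14,0.04],"angular":[0,0,0]},{"claw":1,"delta_pos":[0.38,0.28,0.05],"angular":[0,0,0]},{"claw":1,"delta_pos":[0.576,0.435,0.05],"angular":[0,0,0]},{"claw":1,"delta_pos":[0.576,0.435,0],"angular":[0,0,0]},{"claw":1,"delta_pos":[0.576,0.435,-0.07],"angular":[0,0,0]},{"claw":1,"delta_pos":[0.576,0.435,-0.1],"angular":[0,0,0]},{"claw":1,"delta_pos":[0.576,0.435,-0.12],"angular":[0,0,0]},{"claw":1,"delta_pos":[0.602,0.455,-0.143],"angular":[0,0,0]},{"claw":1,"delta_pos":[0.602,0.455,-0.143],"angular":[0,0,0]}]'
```

```text
time_s: 4.7
ee_pos: [0.5984, 0.0615, 0.1943]
orientation: [-3.142, -0.0, 0.649]
ft_force: [-0.0, -0.0, -0.4]
grip_width: -0.0
finger_force: 0.0
```

```bash
python3 -m pendant '[{"claw":1,"delta_pos":[0.031,0.023,-0.031],"angular":[0,0,0]},{"claw":1,"delta_pos":[0.06,0.045,-0.065],"angular":[0,0,0]},{"claw":1,"delta_pos":[0.06,0.045,-0.065],"angular":[0,0,0]}]'; python3 -m pendant '[{"claw":1,"delta_pos":[0.026,0.02,-0.037],"angular":[0,0,0]},{"claw":1,"delta_pos":[0.049,0.037,-0.077],"angular":[0,0,0]},{"claw":1,"delta_pos":[0.049,0.037,-0.077],"angular":[0,0,0]}]'
python3 - <<'E'
from h import *
import cv2
cv2.imwrite("pics/w4.png",get_image("wrist")[:,:,::-1])
E
```

```text
time_s: 5.08
ee_pos: [0.6134, 0.073, 0.1773]
orientation: [-3.141, 0.001, 0.65]
ft_force: [0.2, 0.4, -0.4]
grip_width: 0.001
finger_force: 0.0
time_s: 5.45
ee_pos: [0.6253, 0.0821, 0.1579]
orientation: [-3.141, 0.001, 0.65]
ft_force: [0.3, -0.4, 0.1]
grip_width: -0.001
finger_force: 0.0
```

View pics/w4.png

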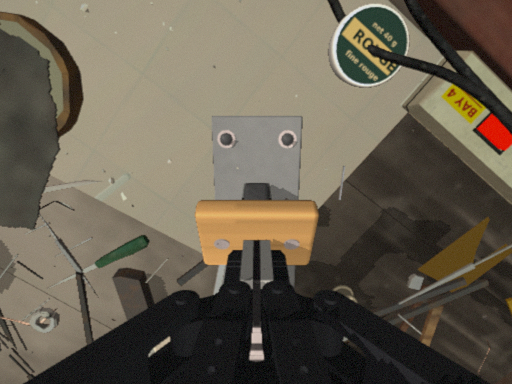

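The wooden pad at (257,230) is under the fingertips and following them down, in line with the plate. I'll carry on to the stop.

```bash
python3 -m pendant '[{"claw":1,"delta_pos":[0.021,0.016,-0.042],"angular":[0,0,0]},{"claw":1,"delta_pos":[0.038,0.029,-0.086],"angular":[0,0,0]},{"claw":1,"delta_pos":[0.053,0.04,-0.132],"angular":[0,0,0]},{"claw":1,"delta_pos":[0.064,0.049,-0.18],"angular":[0,0,0]},{"claw":1,"delta_pos":[0.071,0.055,-0.21],"angular":[0,0,0]},{"claw":1,"delta_pos":[0.071,0.055,-0.225],"angular":[0,0,0]},{"claw":1,"delta_pos":[0.071,0.055,-0.225],"angular":[0,0,0]}]'; python3 -m pendant '[{"claw":1,"delta_pos":[0,0,-0.01],"angular":[0,0,0]},{"claw":1,"delta_pos":[0,0,-0.01],"angular":[0,0,0]}]'
```

```text
time_s: 6.38
ee_pos: [0.6425, 0.0955, 0.1024]
orientation: [-3.141, 0.001, 0.649]
ft_force: [1.0, -0.5, -0.6]
grip_width: 0.001
finger_force: 0.0
time_s: 6.62
ee_pos: [0.6428, 0.0955, 0.1009]
orientation: [3.142, -0.0, 0.649]
ft_force: [-1.8, 1.1, 8.4]
grip_width: -0.0
finger_force: 3.9
```

```bash
python3 -m pendant '[{"claw":1,"delta_pos":[0,0,-0.008],"angular":[0,0,0]},{"claw":1,"delta_pos":[0,0,-0.008],"angular":[0,0,0]},{"claw":1,"delta_pos":[0,0,-0.008],"angular":[0,0,0]}]'
```

```text
time_s: 7.0
ee_pos: [0.6429, 0.0955, 0.1005]
orientation: [3.14, -0.001, 0.649]
ft_force: [-9.5, -0.4, 26.0]
grip_width: 0.001
finger_force: 13.6
```

```bash
python3 -m pendant '[{"claw":1,"delta_pos":[0,0,0.15],"angular":[0,0,0]},{"claw":1,"delta_pos":[0,0,0.35],"angular":[0,0,0]},{"claw":1,"delta_pos":[0,0,0.5],"angular":[0,0,0]},{"claw":1,"delta_pos":[-0.15,-0.11,0.5],"angular":[0,0,0]},{"claw":1,"delta_pos":[-0.3,-0.22,0.5],"angular":[0,0,0]},{"claw":1,"delta_pos":[-0.444,-0.335,0.48],"angular":[0,0,0]},{"claw":1,"delta_pos":[-0.444,-0.335,0.38],"angular":[0,0,0]},{"claw":1,"delta_pos":[-0.444,-0.335,0.34],"angular":[0,0,0]},{"claw":1,"delta_pos":[-0.444,-0.335,0.34],"angular":[0,0,0]}]'
python3 - <<'E'
from h import *
import cv2
a=get_image("side")[:,:,::-1][110:270,180:380]; b=get_image("wrist")[:,:,::-1]
c=np.zeros((384,800,3),np.uint8);c[:320,:400]=cv2.resize(a,(400,320),interpolation=cv2.INTER_CUBIC);c[:300,400:]=cv2.resize(b,(400,300))
cv2.imwrite("pics/c5.png",c)
E
```

```text
time_s: 8.12
ee_pos: [0.5319, 0.012, 0.1829]
orientation: [-3.141, 0.001, 0.65]
ft_force: [-1.0, 0.9, -0.5]
grip_width: -0.001
finger_force: 0.0
```

View pics/c5.png

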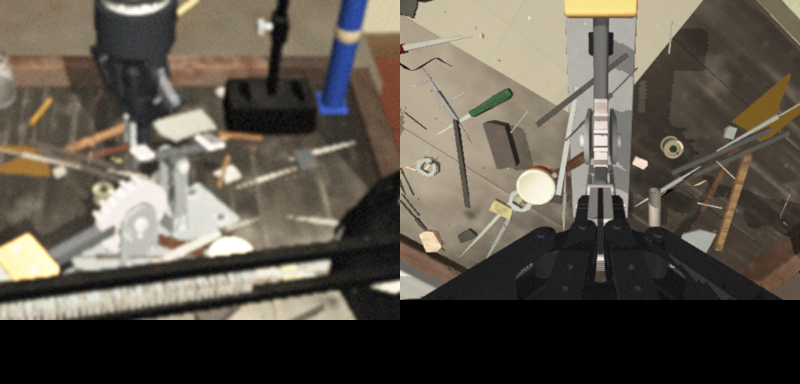

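The arm is down level: its pad shows at about (28,255) in the side view, and the fingertips are above the nose pad at (140,150). I'll press the nose down.

```bash
python3 -m pendant '[{"claw":1,"delta_pos":[0,0,-0.03],"angular":[0,0,0]},{"claw":1,"delta_pos":[0,0,-0.05],"angular":[0,0,0]},{"claw":1,"delta_pos":[0,0,-0.07],"angular":[0,0,0]},{"claw":1,"delta_pos":[0,0,-0.09],"angular":[0,0,0]},{"claw":1,"delta_pos":[0,0,-0.11],"angular":[0,0,0]},{"claw":1,"delta_pos":[0,0,-0.125],"angular":[0,0,0]},{"claw":1,"delta_pos":[0,0,-0.125],"angular":[0,0,0]}]';python3 -m pendant '[{"claw":1,"delta_pos":[0,0,-0.01],"angular":[0,0,0]},{"claw":1,"delta_pos":[0,0,-0.01],"angular":[0,0,0]}]'
```

```text
time_s: 9.1
ee_pos: [0.5315, 0.0117, 0.1515]
orientation: [-3.141, 0.001, 0.649]
ft_force: [0.2, -0.3, -0.5]
grip_width: -0.003
finger_force: 0.0
time_s: 9.35
ee_pos: [0.5319, 0.0118, 0.1501]
orientation: [3.141, -0.0, 0.649]
ft_force: [-2.2, 1.2, 11.6]
grip_width: 0.001
finger_force: 5.7
```

```bash
python3 -m pendant '[{"claw":1,"delta_pos":[0,0,-0.008],"angular":[0,0,0]},{"claw":1,"delta_pos":[0,0,-0.008],"angular":[0,0,0]}]';python3 -m pendant '[{"claw":1,"delta_pos":[0,0,0.1],"angular":[0,0,0]},{"claw":1,"delta_pos":[0,0,0.3],"angular":[0,0,0]},{"claw":1,"delta_pos":[-0.1,-0.1,0.4],"angular":[0,0,0]},{"claw":1,"delta_pos":[-0.3,-0.25,0.4],"angular":[0,0,0]},{"claw":1,"delta_pos":[-0.38,-0.3,0.4],"angular":[0,0,0]},{"claw":1,"delta_pos":[-0.38,-0.3,0.4],"angular":[0,0,0]}]'
python3 - <<'E'
from h import *
import cv2
p=[.54004,.0177,.64858]
W,D=camera_model("wrist"),camera_model("side"); w=get_image("wrist")[:,:,::-1].copy(); d=get_image("side")[:,:,::-1].copy()
for q,c in(((-7,0,136),(0,0,255)),((-110,0,136),(0,255,0)),((135,0,87),(255,0,0))):
  for m,i in((W,w),(D,d)): cv2.circle(i,tuple(int(v) for v in proj(m,S(p,np.array(q)/1000)).round()),1,c,-1)
c=np.zeros((600,800,3),np.uint8);c[:320,:400]=cv2.resize(d[110:270,180:380],(400,320));c[:300,400:]=cv2.resize(w,(400,300))
cv2.imwrite("pics/c6.png",c)
E
```

```text
time_s: 9.6
ee_pos: [0.5322, 0.0118, 0.1494]
orientation: [3.14, -0.002, 0.649]
ft_force: [-7.3, 2.1, 30.1]
grip_width: 0.003
finger_force: 15.3
time_s: 10.35
ee_pos: [0.4357, -0.0639, 0.2477]
orientation: [3.142, 0.0, 0.647]
ft_force: [0.9, -0.5, 0.1]
grip_width: -0.005
finger_force: 0.0
```

View pics/c6.png

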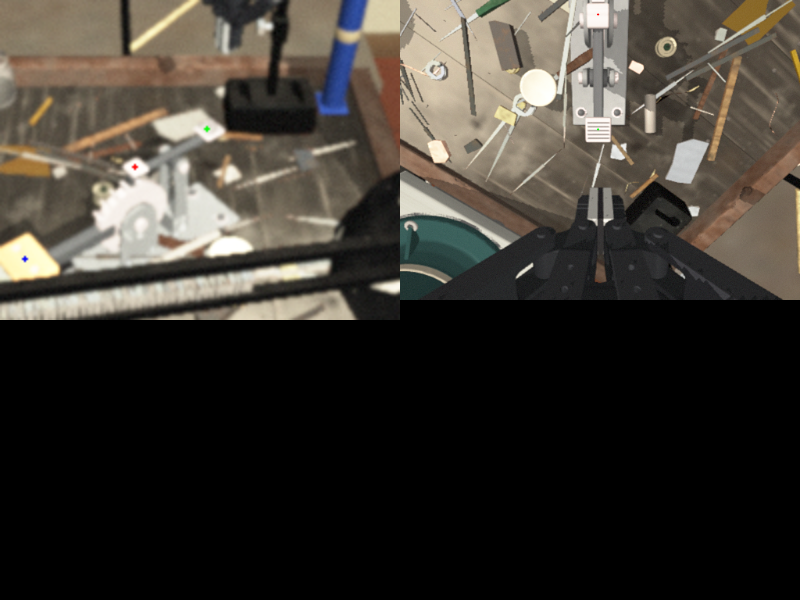

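The locked and level model points land on the nose pad, tail pad and wooden pad, at (135,167), (207,129) and (25,259) in the side view. The robot is clear, so I'm handing in.

```bash
python3 -c "
from bench import *
print(close_job())"
```

```text
the job is handed in; nothing more can be done
None
```

The work rest is down on its stop with the pawl's nose pressed back into the teeth, as the last pictures showed; the robot was clear, and I handed the job in at about 10.5 s, but no verdict came back.

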